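Clear the label and take the scanner to the parcel

TASK

The yellow tape roll has been left lying on the parcel's shipping label: put it back on the free post of the tape rack, down flat on the rack's plate, and let go of it. Then draw the hand scanner up out of its bench holder, turn its window down towards the label (at least half-way from level to straight down) and hold it still in the air, aimed at the middle of the label from about 12 cm away. Finish while still holding the scanner there, touching neither holder nor parcel with it, and leave the parcel and the other things on the bench where they lie.

Things in the scene. Friction and masses are not known exactly. Their poses are not given: they have to be found in the camera images.
- parcel: Closed flat carton of brown cardboard, 190 (its x) x 260 (its y) x 70 mm high, 1.7 to 3.3 kg, loose on the bench. Origin: centre of its underside; z up. A white 100 x 150 mm shipping label with a bar code lies flat in the middle of its top.
- label_centre (a point): Middle of the shipping label (and of its bar code), on the parcel's top face, 70 mm above the bench. The parcel's axes: z up out of the label.
- tape: The yellow tape roll: ring of 110 mm outside diameter, 76 mm bore (wall 17 mm thick), 36 mm high, about 0.17 kg, lying flat on the label with its axis upright. Origin: centre of its underside; z along its axis, up. It can be pinched across its wall, one finger inside the bore.
- rack: Tape rack, fixed: grey steel plate 270 (x) x 120 (y) x 12 mm thick with two upright steel posts, 18 mm in diameter, that stand 54 mm above the plate (tops 66 mm above the bench), 70 mm either side of the middle along the rack's x. Origin: centre of the plate's underside. The post on its -x side, nearer the robot, is free; the other carries the brown roll.
- free_post (a point): Foot of the free post: on the post's axis at the plate's upper face, 12 mm above the bench, 70 mm from the rack's middle along its -x; z up along the post.
- holder: Scanner holder, black plastic, fixed to the bench: plate 110 x 120 x 8 mm with an upright open pocket, inside 39 (x) x 33 (y) mm, outside 57 x 51 mm, its floor 8 mm and its rim 80 mm above the bench. Origin: centre of the plate's underside; z up.
- scanner: Pistol-shaped hand scanner, 0.14-0.28 kg, handle down in the holder (72 mm deep in the pocket, 2.5 mm play all round), window looking level, roughly to the robot. Origin: centre of the handle's foot; z up along the handle, -x where the window looks. Black handle 34 (x) x 28 (y) mm, z = 0 to 108 mm; red trigger before it, z = 82 to 104. It balances near (-14, 0, 95) mm.
- scanner_head (a point): Middle of the scanner's head between its flat sides, at (-12, 0, 130) mm in the scanner's frame (same axes): good to pinch here along y from above. Grey head 48 mm wide in y, x = -45 to 37, z = 108 to 150 mm; in front of it the black nose, 62 mm wide, to x = -77, z = 107 to 151 mm.
- scanner_window (a point): Middle of the scanner's window, on the front of the nose, at (-77, 0, 129) mm in the scanner's frame. Its z axis points out of the window along the line of sight (the scanner's -x), its x axis along the scanner's z.
- scan_point (a point): Point on the scanner's line of sight 120 mm in front of the window, at (-197, 0, 129) mm in the scanner's frame, with the scanner's axes: to be brought to the middle of the label.
- brown_tape: Brown tape roll, same size as the yellow one, on the rack's other post. To be left alone. Origin: centre of its underside.
- knife: Grey carton knife with an orange thumb slide, 34 x 172 x 22 mm, lying on the bench beyond the parcel. To be left alone. Origin: underside, under the middle of its grip; its blade end to +y.
- marker: White marker pen with a blue cap, 16 mm thick, 135 mm long along its y, lying on the bench beyond the parcel. To be left alone. Origin: centre of its underside.
Things that resemble listed ones, but are neither listed nor needed, are in the scene too. Leave any green or purple look-alike of the scanner alone.

How it is judged:
On the way, in this order (a step that is already met when the one before it is completed fails the run):
1. the yellow tape roll lies flat on the rack's plate with the free post through its bore, let go (horizontal distance between tape and free_post below 0.032 m and z of tape in the frame of free_post between -0.006 and 0.006 m and angle between tape's own z axis and vertical below 0.12 rad and contact force between the fingers and tape below 0.1 N), for 0.2 s.
2. the scanner is in the gripper, drawn up clear of the holder's pocket (z of scanner in the frame of holder above 0.085 m and contact force between the fingers and scanner above 1 N and contact force between scanner and holder below 0.2 N), for 0.1 s.
At the end, for the whole second after the job is handed in: Scanner held still in the air by the gripper, free of holder and parcel, line of sight within 47 degrees of straight down, the point 120 mm before its window within 40 mm of the label's middle; yellow roll flat on the rack's plate (6 mm), the free post through its bore (distance between scan_point and label_centre below 0.04 m and angle between scanner_window's own z axis and vertical above 2.32 rad and contact force between the fingers and scanner above 1 N and contact force between scanner and holder below 0.2 N and contact force between scanner and parcel below 0.2 N and linear speed of scanner below 0.03 m/s and horizontal distance between tape and free_post below 0.032 m and z of tape in the frame of free_post between -0.006 and 0.006 m and angle between tape's own z axis and vertical below 0.12 rad); the arm keeps its last pose, push and grip.
It fails at once if the parcel is shoved by more than 40 mm (distance of parcel from where it was at the start of the episode above 0.04 m).
It fails at once if another thing on the bench (brown roll, knife, marker) is moved by more than 30 mm (distance of any of brown_tape, knife, marker from where it was at the start of the episode above 0.03 m).
It also fails if it takes over 64 s, if anything falls off the work surface, if the arm or the gripper's body presses on something with over 40 N, if the wrist force passes 120 N, or if a joint passes its speed limit or range.

ROBOT

A 6-joint arm with a two-finger parallel gripper is mounted at the origin on the work surface. World frame = base frame: x ahead of the robot, y to its left, z up, the work surface at z = 0. Lengths are in m, angles in rad, forces in N, time in s.
With the tool pointing down it reaches from about 0.3 to 0.775 m from the base axis. Payload 14.6 kg.
Tool frame: the origin (TCP) lies at the very end of the fingers, on their centre line; the grasp point (between the pads) lies 19 mm behind it (pinch_z is the distance from the TCP to the grasp point, in m); z points along the fingers, y is the direction in which the jaws open and shut (so a half turn about z gives the same grasp; the last joint's range is limited). The gripper opens to 94 mm and grips with 3 to 60 N. Pads are 16 mm wide; open, the fingers measure 119 mm over their backs; the gripper's body (75 mm by 177 mm) begins 78 mm behind the grasp point.
Start: joints at [-1.305, 0.3, 1.521, -0, 1.321, -0.067], TCP at [0.18, -0.52, 0.183] pointing down, gripper open.
Joint ranges: [-3.03, 3.03], [-0.79, 2.21], [0.23, 2.52], [-1.04, 4.18], [0, 3.07], [-2.55, 2.55]. Speed limits (rad/s): [2.22, 2.22, 2.57, 3.14, 3.14, 3.14].

INTERFACE

Orientations are given as [roll, pitch, yaw] about the fixed x, y, z axes, in that order (R = Rz(yaw) Ry(pitch) Rx(roll)).
In Python, from station import get_obs, camera, hand_in, pinch_z gives the robot as it stands.
- The arm moves only by the tool servo_tool, never from a script. Its argument "moves" is a list that holds one entry, the list of rows, each a list of 7 numbers: the turn, a rotation vector about the tool's x, y, z normalised to -1 to 1, where 1 is pi/2 rad, then the shift along the tool's x, y, z normalised to -1 to 1, where 1 is 500 mm, then the closure, from 0 (fully open) to 1 (shut). In form: [[[rx, ry, rz, x, y, z, hand], ...]]. A call has 1 to 12 rows; each row is the pose to reach, as a shift and turn from the pose measured when the call began, along the tool's axes at that moment; what a row does not reach only later rows make up. A row lasts 1/12 s, in which the tool goes at most 41.7 mm and 7.16 degrees, less where a joint would pass 70% of its speed; a pose out of reach is approached as far as the arm can. A call with a number of a shift or a turn outside -1 to 1 is refused whole. A call with a gripper value outside its range is refused whole. The fingers move at their own pace and stop on an object; "squeeze" is the grip in N (left out, the last holds). Time passes only in rows, so rows that repeat a pose let the fingers close. It gives the time, the measured TCP pose, the force and the opening at its end, in the units of the state.
- get_obs(): the state, without advancing time (a new reading comes with each control period).
- camera(name): name is "scene" or "top" or "wrist"; returns a dict with "color" (384x512x3 uint8, red, green, blue), "intrinsics" (3x3 intrinsics, pixels), "distortion" ([k1, k2, p1, p2, k3] as OpenCV has them; the pictures are not rectified), "rvec" (rotation vector, rad) and "tvec" (3), from world to camera coordinates, as OpenCV has them. Camera axes: x right, y down, z forward; pixel columns grow to the right and rows downward; lengths in m; the calibration is good to about 2 mm. A picture is of the moment at which its call begins. There is no depth.
- hand_in(): hands the job in, once; it reports no verdict.
The state is a dict: "time_s": time; "qpos": joint angles; "joint_vel": joint speeds; "tau": joint torques, N m; "ee_pos": TCP position; "eef_rot": TCP orientation; "force": force on the tool from outside, world axes, zero at the start; "moment": the same for the moment, N m; "grip_width": finger opening in m.
Only numpy, scipy, OpenCV 4.12 (cv2) and the standard library are available. Lean on these libraries where they do the work, as an engineer would, in place of code of your own. Each camera call takes 0.05 s, during which the arm holds its last target.

## Working session

There is one attempt and no reset: what is moved stays moved. The work goes in short steps, Python scripts to look and compute and a tool call to move; the robot and the scene stay as the last step left them, time stands still between calls to the robot, and variables do not carry over. Pictures are saved under pics/ and viewed, and the job is handed in when it is done.

Besides the shell and the picture viewer there is one more tool, called as name(argument=value, ...), one argument or row to a line, values as JSON. servo_tool: Moves the arm, as the interface text tells. Scaled input: -1 to 1 covers 500 mm each way for a shift and pi/2 rad each way for a turn. Its arguments: {"type":"object","properties":{"moves":{"type":"array"},"squeeze":{"type":"number"}},"required":["moves"]}

```bash
ls; mkdir -p pics
python3 - <<'E'
from station import get_obs,camera,pinch_z
import cv2,numpy as np
print(pinch_z if not callable(pinch_z) else pinch_z()); o=get_obs(); print({k:np.round(v,3) for k,v in o.items()})
for n in ["scene","top","wrist"]:
    c=camera(n); cv2.imwrite(f"pics/a_{n}.png",c["color"][:,:,::-1]); np.savez(f"a_{n}.npz",**c)
    R=cv2.Rodrigues(np.array(c["rvec"]))[0]; print(n,-R.T@np.array(c["tvec"]), R[2])
E
```

```text
pics
0.0188
{'time_s': np.float64(0.0), 'qpos': array([-1.305,  0.3  ,  1.522,  0.   ,  1.321, -0.067]), 'joint_vel': array([-0.001, -0.001, -0.001,  0.001, -0.001,  0.001]), 'tau': array([-0.0000e+00, -5.3181e+01, -3.5274e+01,  7.1000e-02,  2.4000e-02,
       -0.0000e+00]), 'ee_pos': array([ 0.18 , -0.52 ,  0.183]), 'eef_rot': array([-3.14 , -0.   ,  0.333]), 'force': array([ 0.811,  0.15 , -0.168]), 'moment': array([-0.032, -0.002,  0.032]), 'grip_width': np.float64(0.094)}
scene [ 1.71156104 -0.35519892  0.91294221] [-0.77589312  0.30150907 -0.55414993]
top [0.30198049 0.08346208 1.72776817] [ 0.15390971  0.00410128 -0.9880764 ]
wrist [ 0.24706583 -0.49589538  0.38492969] [-0.23634381 -0.0805476  -0.9683252 ]
```

View pics/a_scene.png

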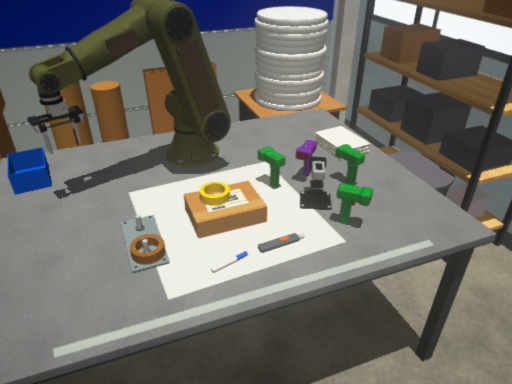

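View pics/a_top.png

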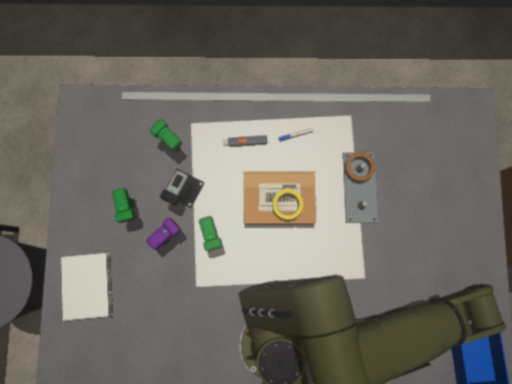

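View pics/a_wrist.png

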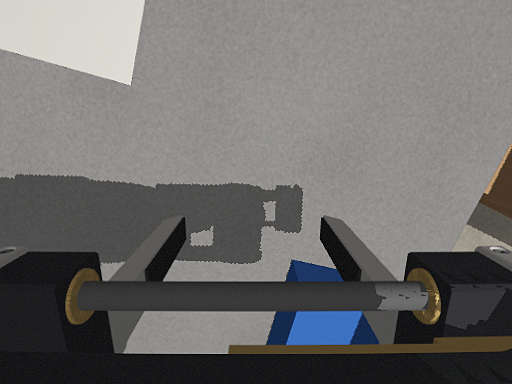

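```bash
cat > h.py <<'E'
import numpy as np,cv2
from scipy.spatial.transform import Rotation as Rn
def load(f):
    return dict(np.load(f))
def cast(c,uv,z):
    uv=np.array(uv,float).reshape(-1,1,2)
    n=cv2.undistortPoints(uv,np.array(c["intrinsics"]),np.array(c["distortion"])).reshape(-1,2)
    R=cv2.Rodrigues(np.array(c["rvec"]))[0]; C=-R.T@np.array(c["tvec"]).ravel()
    d=np.c_[n,np.ones(len(n))]@R
    return C+d*((z-C[2])/d[:,2])[:,None]
def ray(c,uv):
    n=cv2.undistortPoints(np.array(uv,float).reshape(-1,1,2),np.array(c["intrinsics"]),np.array(c["distortion"])).reshape(2)
    R=cv2.Rodrigues(np.array(c["rvec"]))[0]; C=-R.T@np.array(c["tvec"]).ravel()
    d=R.T@np.r_[n,1]; return C,d/np.linalg.norm(d)
def proj(c,P):
    return cv2.projectPoints(np.array(P,float).reshape(-1,3),np.array(c["rvec"]),np.array(c["tvec"]),np.array(c["intrinsics"]),np.array(c["distortion"]))[0].reshape(-1,2)
def crop(c,x0,y0,x1,y1,s,name):
    cv2.imwrite(name,cv2.resize(c["color"][y0:y1,x0:x1,::-1],None,fx=s,fy=s,interpolation=cv2.INTER_CUBIC))
E
python3 - <<'E'
from h import *
t=load("a_top.npz"); s=load("a_scene.npz")
a=cv2.resize(t["color"][140:235,225:385,::-1],None,fx=5,fy=5,interpolation=cv2.INTER_CUBIC)
cv2.imwrite("pics/b_top1.png",a)
crop(t,110,110,230,260,4,"pics/b_top2.png")
crop(s,250,130,380,240,6,"pics/b_sc2.png")
hsv=cv2.cvtColor(t["color"],cv2.COLOR_RGB2HSV)
m=cv2.inRange(hsv,(22,150,100),(32,255,255)); m[:,:240]=0;m[:,330:]=0
ys,xs=np.nonzero(m); print("yellow",xs.min(),xs.max(),ys.min(),ys.max())
cs,_=cv2.findContours(m,0,2); k=max(cs,key=cv2.contourArea); print(cv2.fitEllipse(k), cast(t,cv2.fitEllipse(k)[0],0.106-0.003))
m=cv2.inRange(hsv,(8,120,60),(20,255,255)); m[:,:235]=0;m[:,325:]=0;m[:165]=0;m[232:]=0
cs,_=cv2.findContours(m,0,2); k=max(cs,key=cv2.contourArea); r=cv2.minAreaRect(k);print(r); b=cv2.boxPoints(r);print(b,cast(t,b,0.07))
E
```

```text
yellow 274 302 190 218
((287.6946716308594, 204.21951293945312), (28.31206703186035, 29.156156539916992), 79.75374603271484) [[ 0.49717791 -0.04060561  0.103     ]]
((265.5, 204.5), (35.0, 41.0), 90.0)
[[245. 187.]
 [286. 187.]
 [286. 222.]
 [245. 222.]] [[ 0.56269468  0.11174365  0.07      ]
 [ 0.56402975 -0.03715614  0.07      ]
 [ 0.43685708 -0.03685472  0.07      ]
 [ 0.43549922  0.11029844  0.07      ]]
```

View pics/b_top1.png

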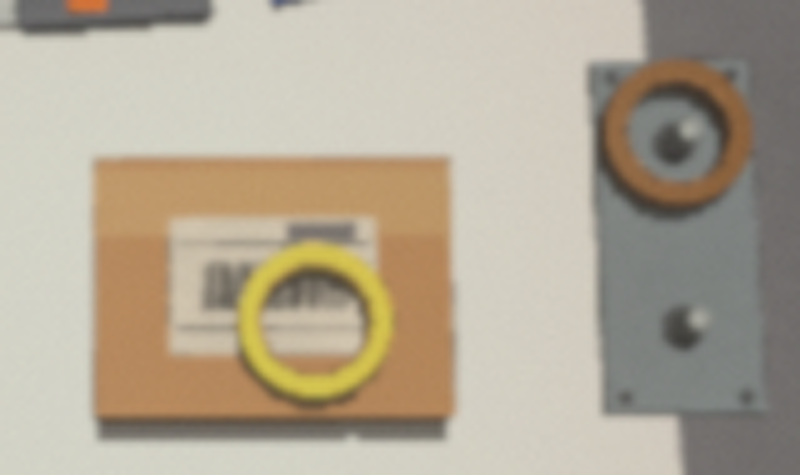

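View pics/b_top2.png

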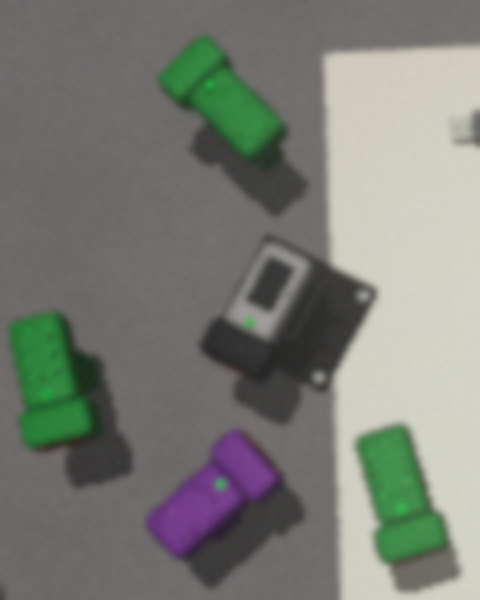

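View pics/b_sc2.png

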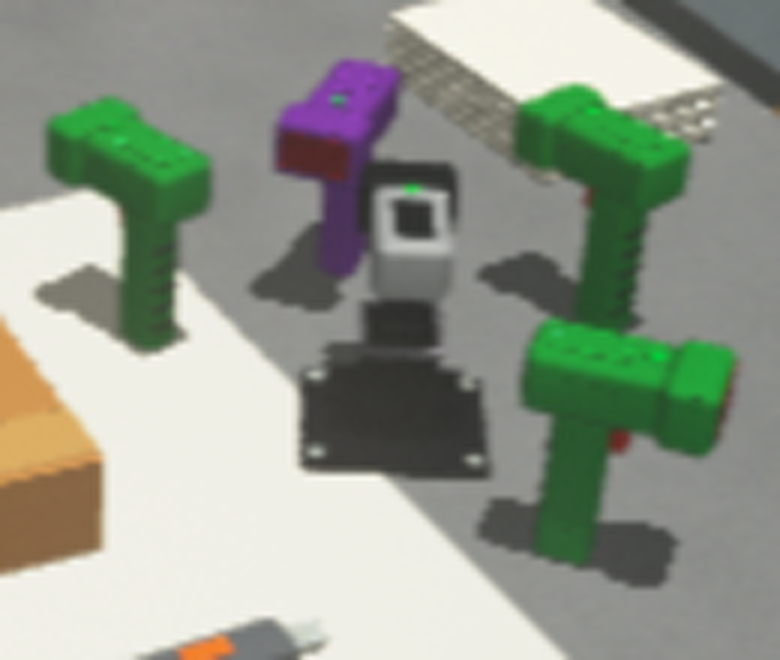

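The scanner meant is the grey-headed one in the black holder, at top image pixel (180,187): it is the only one standing in a holder. The green ones at (166,135), (122,205) and (210,233) and the purple one at (163,234) are look-alikes. The yellow roll is at (288,204) and the free post is near (362,205).

Run:
```python
from h import *
np.set_printoptions(suppress=True,precision=4)
t=load("a_top.npz"); s=load("a_scene.npz")
f=lambda L,x0,y0,k:np.array([( (u+.5)/k-.5+x0,(v+.5)/k-.5+y0) for u,v in L])
P=cast(t,f([(95,157),(448,157),(453,412),(95,414)],225,140,5),0.07);print("parcel",P,P.mean(0))
P=cast(t,f([(171,217),(378,217),(170,353)],225,140,5),0.07);print("label",P,(P[1]+P[2])/2)
P=cast(t,f([(588,63),(748,63),(768,410),(604,412)],225,140,5),0.012);print("rack",P,P.mean(0))
print("posts top",cast(t,f([(698,318),(690,128)],225,140,5),0.066))
print("post foot",cast(t,f([(683,330)],225,140,5),0.03))
P=cast(t,f([(270,238),(312,262),(270,345),(228,320)],110,110,4),0.158);print("head grey",P,P.mean(0))
P=cast(t,f([(375,293),(323,388)],110,110,4),0.008);print("holder far edge",P,P.mean(0))
# scene crop checks
print("tape scene")
hsv=cv2.cvtColor(s["color"],cv2.COLOR_RGB2HSV)
m=cv2.inRange(hsv,(22,150,100),(32,255,255)); m[230:]=0; m[:, :150]=0;m[:,280:]=0
ys,xs=np.nonzero(m);print(xs.min(),xs.max(),ys.min(),ys.max())
crop(s,110,170,290,270,4.4,"pics/b_sc1.png")
# lookalikes tops
for n,L in dict(gA=[(205,42),(165,80),(240,155),(282,128)],gB=[(15,325),(62,318),(90,430),(25,440)],pu=[(235,435),(280,480),(175,555),(150,520)],gC=[(360,440),(405,428),(445,540),(380,560)]).items():
    print(n,cast(t,f(L,110,110,4),0.15)[:,:2].tolist())
```

```text
parcel [[ 0.6218  0.1175  0.07  ]
 [ 0.6241 -0.1402  0.07  ]
 [ 0.4378 -0.1416  0.07  ]
 [ 0.434   0.1153  0.07  ]] [ 0.5294 -0.0122  0.07  ]
label [[ 0.5779  0.0617  0.07  ]
 [ 0.5792 -0.0888  0.07  ]
 [ 0.4785  0.0618  0.07  ]] [ 0.5289 -0.0135  0.07  ]
rack [[ 0.709  -0.2552  0.012 ]
 [ 0.71   -0.3765  0.012 ]
 [ 0.4463 -0.383   0.012 ]
 [ 0.4437 -0.2614  0.012 ]] [ 0.5772 -0.319   0.012 ]
posts top [[ 0.5079 -0.32    0.066 ]
 [ 0.648  -0.3181  0.066 ]]
post foot [[ 0.5033 -0.3174  0.03  ]]
head grey [[0.6094 0.3459 0.158 ]
 [0.5886 0.3089 0.158 ]
 [0.516  0.3427 0.158 ]
 [0.5373 0.3795 0.158 ]] [0.5628 0.3442 0.158 ]
holder far edge [[0.5868 0.2701 0.008 ]
 [0.4962 0.3165 0.008 ]] [0.5415 0.2933 0.008 ]
tape scene
199 229 182 204
gA [[0.7868519713696198, 0.41059943537057686], [0.7518682947978421, 0.4444905899507947], [0.684711053348978, 0.37597403083086073], [0.7093431830160406, 0.3399919691576261]]
gB [[0.532495229888173, 0.5645917431226416], [0.5389669684920084, 0.5243860864378631], [0.4422897818043162, 0.49546147730729756], [0.4332431771636963, 0.550544073343425]]
pu [[0.43910017573581006, 0.3713005745477681], [0.40104564324142844, 0.3315344007484998], [0.336918186880156, 0.4182903840381578], [0.36618999892852655, 0.4407604497904161]]
gC [[0.4357739440989007, 0.2642789323268694], [0.44640138132440255, 0.22603787937949052], [0.3515621863198497, 0.18994352960129723], [0.3342613272822457, 0.244632540449304]]
```

View pics/b_sc1.png

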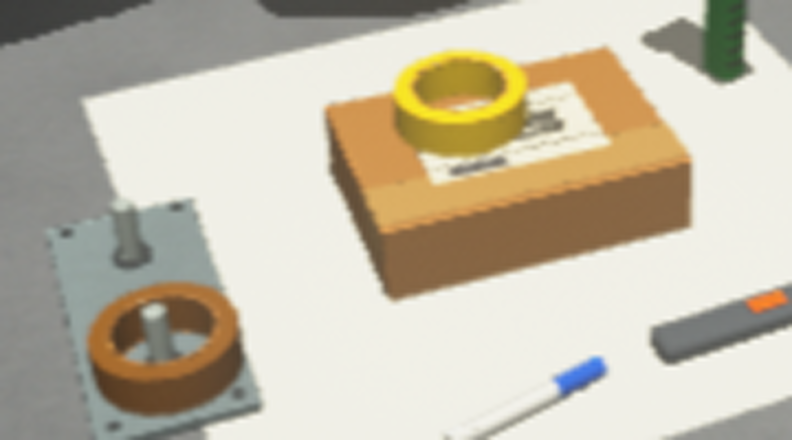

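```bash
cat >> h.py <<'E'
def tgt(pos,rpy):
    """print row (turn,shift) from current pose to world target"""
    from station import get_obs
    o=get_obs(); R=Rn.from_euler('xyz',o["eef_rot"]); T=Rn.from_euler('xyz',rpy)
    rv=(R.inv()*T).as_rotvec()/(np.pi/2); d=R.inv().apply(np.array(pos)-o["ee_pos"])/0.5
    print("t",round(float(o["time_s"]),2),"pos",np.round(o["ee_pos"],4),"rpy",np.round(o["eef_rot"],3),"F",np.round(o["force"],1),"w",round(float(o["grip_width"]),4))
    print("row",np.round(rv,4).tolist(),np.round(d,4).tolist())
E
python3 -c "
from h import *
tgt([.4505,-.0405,.20],[np.pi,0,np.pi/2])"
```

```text
t 0.15 pos [ 0.1796 -0.5196  0.1829] rpy [-3.141 -0.     0.333] F [0.  0.5 0.4] w 0.0937
row [-0.0005, -0.0004, -0.7881] [0.8251, -0.7287, -0.0335]
```

servo_tool(
  moves=[
    [[0,0,-0.2,0.2,-0.2,-0.034,0.55],[0,0,-0.5,0.4,-0.4,-0.034,0.55],[0,0,-0.788,0.825,-0.729,-0.034,0.55],[0,0,-0.788,0.825,-0.729,-0.034,0.55],[0,0,-0.788,0.825,-0.729,-0.034,0.55],[0,0,-0.788,0.825,-0.729,-0.034,0.55],[0,0,-0.788,0.825,-0.729,-0.034,0.55],[0,0,-0.788,0.825,-0.729,-0.034,0.55],[0,0,-0.788,0.825,-0.729,-0.034,0.55],[0,0,-0.788,0.825,-0.729,-0.034,0.55],[0,0,-0.788,0.825,-0.729,-0.034,0.55],[0,0,-0.788,0.825,-0.729,-0.034,0.55]],
  ],
  squeeze=25,
)

```text
time_s: 1.15
ee_pos: [0.4252, -0.0826, 0.1993]
eef_rot: [3.141, -0.001, 1.571]
force: [1.3, -1.3, -0.4]
grip_width: 0.0422
```

Run:
```python
from h import *
tgt([.4505,-.0405,.16],[np.pi,0,np.pi/2])
from station import camera
c=camera("wrist"); cv2.imwrite("pics/c_w.png",c["color"][:,:,::-1]); np.savez("c_w.npz",**c)
```

```text
t 1.15 pos [ 0.4252 -0.0826  0.1993] rpy [ 3.141e+00 -1.000e-03  1.571e+00] F [ 1.3 -1.3 -0.4] w 0.0422
row [0.0001, -0.0005, 0.0004] [0.0841, 0.0506, 0.0787]
```

View pics/c_w.png

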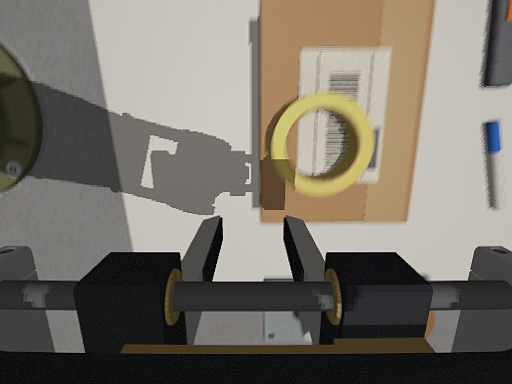

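The wrist view shows the yellow ring at about (323,144) on the label. The label corners are near (300,50), (392,48) and (378,183).

Run:
```python
from h import *
c=load("c_w.npz"); np.set_printoptions(suppress=True,precision=4)
hsv=cv2.cvtColor(c["color"],cv2.COLOR_RGB2HSV)
m=cv2.inRange(hsv,(22,80,120),(34,255,255)); m[:,:250]=0;m[:,390:]=0; m[210:]=0
m=cv2.morphologyEx(m,cv2.MORPH_CLOSE,np.ones((5,5)))
# holes: fit bore top edge? take outer contour
cs,h=cv2.findContours(m,cv2.RETR_CCOMP,cv2.CHAIN_APPROX_NONE)
for k in cs:
  if len(k)>60:
    e=cv2.fitEllipse(k);P=cast(c,k.reshape(-1,2),0.106)[:,:2]
    (x,y),r=cv2.minEnclosingCircle(P.astype(np.float32));print(e,"ray ellipse",cast(c,e[0],0.106),"circ",x,y,r)
P=cast(c,[(300,50),(392,48),(378,183)],.07);print(P,(P[0]+P[2])/2)
from station import get_obs
print(get_obs()["ee_pos"])
tgt([.4505,-.0405,.16],[np.pi,0,np.pi/2])
```

```text
((322.8654479980469, 142.6393280029297), (99.67996978759766, 103.14833068847656), 35.52549362182617) ray ellipse [[ 0.4989 -0.0323  0.106 ]] circ 0.49846315383911133 -0.033774636685848236 0.05628606304526329
((321.8357849121094, 144.64126586914062), (72.4289321899414, 76.56090545654297), 71.93252563476562) ray ellipse [[ 0.498  -0.0344  0.106 ]] circ 0.49746838212013245 -0.03758300468325615 0.042153019458055496
[[ 0.4766  0.0663  0.07  ]
 [ 0.5787  0.069   0.07  ]
 [ 0.5798 -0.0843  0.07  ]] [ 0.5282 -0.009   0.07  ]
[ 0.4278 -0.0775  0.1994]
t 1.2 pos [ 0.4278 -0.0775  0.1994] rpy [ 3.141 -0.002  1.575] F [0.7 2.1 0.1] w 0.0426
row [0.0006, -0.0014, 0.0025] [0.0736, 0.0457, 0.079]
```

servo_tool(
  moves=[
    [[0,0,0.002,0.076,0.046,0.079,0.5],[0,0,0.002,0.076,0.046,0.079,0.5],[0,0,0.002,0.076,0.046,0.079,0.5],[0,0,0.002,0.076,0.046,0.079,0.5],[0,0,0.002,0.076,0.046,0.079,0.5]],
  ],
)

```text
time_s: 1.62
ee_pos: [0.4506, -0.0399, 0.1605]
eef_rot: [3.14, -0.002, 1.572]
force: [-0.0, 0.4, -0.0]
grip_width: 0.047
```

Run:
```python
from h import *
from station import camera
tgt([.4505,-.0395,.077],[np.pi,0,np.pi/2])
c=camera("wrist"); cv2.imwrite("pics/d_w.png",c["color"][:,:,::-1]); np.savez("d_w.npz",**c)
tgt([.4505,-.0395,.077],[np.pi,0,np.pi/2])
hsv=cv2.cvtColor(c["color"],cv2.COLOR_RGB2HSV)
m=cv2.inRange(hsv,(22,80,120),(34,255,255))
m=cv2.morphologyEx(m,cv2.MORPH_CLOSE,np.ones((5,5)))
cs,h=cv2.findContours(m,cv2.RETR_CCOMP,cv2.CHAIN_APPROX_NONE)
for k in cs:
  if len(k)>60:
    e=cv2.fitEllipse(k);P=cast(c,k.reshape(-1,2),0.106)[:,:2]
    (x,y),r=cv2.minEnclosingCircle(P.astype(np.float32));print(e,"ray ellipse",cast(c,e[0],0.106),"circ",x,y,r)
```

```text
t 1.62 pos [ 0.4506 -0.0399  0.1605] rpy [ 3.140e+00 -2.000e-03  1.572e+00] F [-0.   0.4 -0. ] w 0.047
row [0.0008, -0.0013, 0.0006] [0.0004, -0.0005, 0.1671]
t 1.67 pos [ 0.4507 -0.0401  0.1608] rpy [ 3.140e+00 -2.000e-03  1.571e+00] F [-0.3 -0.2  0.1] w 0.0471
row [0.0013, -0.0012, 0.0001] [0.0009, -0.0007, 0.1676]
((301.6705322265625, 193.5166778564453), (99.09671020507812, 104.5052490234375), 63.4931526184082) ray ellipse [[ 0.49710177 -0.03521856  0.106     ]] circ 0.49718040227890015 -0.03788014501333237 0.05475760996341705
```

View pics/d_w.png

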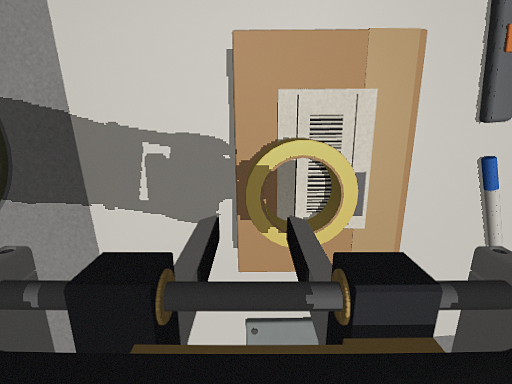

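The ring is confirmed at about (0.497, -0.039), so I'll descend and pinch the -x wall.

servo_tool(
  moves=[
    [[0,0,0,0,0,0.05,0.5],[0,0,0,0,0,0.1,0.5],[0,0,0,0,0,0.14,0.5],[0,0,0,0,0,0.167,0.5],[0,0,0,0,0,0.167,0.5],[0,0,0,0,0,0.167,0.5],[0,0,0,0,0,0.167,1],[0,0,0,0,0,0.167,1],[0,0,0,0,0,0.167,1],[0,0,0,0,0,0.167,1],[0,0,0,0,0,0.167,1],[0,0,0,0,0,0.167,1]],
  ],
  squeeze=25,
)

```text
time_s: 2.67
ee_pos: [0.4511, -0.04, 0.0777]
eef_rot: [3.139, -0.002, 1.571]
force: [-0.1, -0.2, 4.4]
grip_width: 0.0158
```

servo_tool(
  moves=[
    [[0,0,0,0,0,-0.02,1],[0,0,0,0,0,-0.06,1],[0,0,0,0,0,-0.12,1],[0,0,0,0,0,-0.18,1],[0,0,0,0,0,-0.2,1],[0,0,0,0,0,-0.2,1],[0,0,0,0,0,-0.2,1]],
  ],
)

```text
time_s: 3.25
ee_pos: [0.4505, -0.0401, 0.177]
eef_rot: [3.139, -0.002, 1.571]
force: [-0.0, -0.4, -2.4]
grip_width: 0.0155
```

Run:
```python
from h import *
from station import camera
c=camera("wrist"); cv2.imwrite("pics/e_w.png",c["color"][:,:,::-1]); np.savez("e_w.npz",**c)
tgt([.461,-.32,.178],[np.pi,0,np.pi/2])
```

```text
t 3.3 pos [ 0.4501 -0.04    0.1763] rpy [ 3.141e+00 -2.000e-03  1.571e+00] F [-1.   0.3 -2.3] w 0.0154
row [0.0004, -0.0014, 0.0001] [-0.5599, 0.0216, -0.0046]
```

View pics/e_w.png

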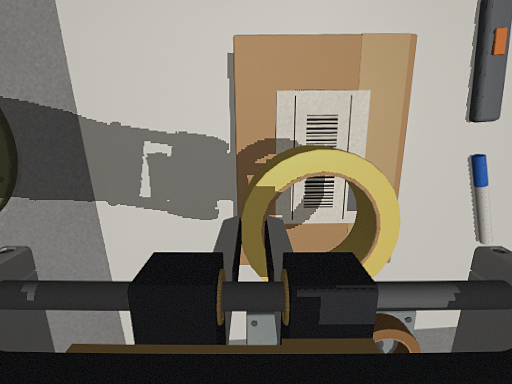

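servo_tool(
  moves=[
    [[0,0,0,-0.06,0.004,-0.005,1],[0,0,0,-0.13,0.01,-0.005,1],[0,0,0,-0.2,0.014,-0.005,1],[0,0,0,-0.27,0.02,-0.005,1],[0,0,0,-0.34,0.022,-0.005,1],[0,0,0,-0.41,0.022,-0.005,1],[0,0,0,-0.48,0.022,-0.005,1],[0,0,0,-0.53,0.022,-0.005,1],[0,0,0,-0.56,0.022,-0.005,1],[0,0,0,-0.56,0.022,-0.005,1],[0,0,0,-0.56,0.022,-0.005,1],[0,0,0,-0.56,0.022,-0.005,1]],
  ],
)

```text
time_s: 4.3
ee_pos: [0.4612, -0.3188, 0.1775]
eef_rot: [-3.141, -0.003, 1.572]
force: [-1.3, 0.5, -2.1]
grip_width: 0.0153
```

Run:
```python
from h import *
from station import camera
for n in ["wrist","scene","top"]:
    c=camera(n); np.savez(f"f_{n}.npz",**c)
    if n=="wrist": cv2.imwrite("pics/f_w.png",c["color"][:,:,::-1])
    if n=="scene": crop(c,110,130,270,250,5,"pics/f_s.png")
    if n=="top": crop(c,225,140,385,235,5,"pics/f_t.png")
tgt([.461,-.32,.0197],[np.pi,0,np.pi/2])
```

```text
t 4.45 pos [ 0.4615 -0.319   0.1782] rpy [ 3.141e+00 -2.000e-03  1.572e+00] F [ 0.3 -0.  -1.2] w 0.0158
row [0.0004, -0.0014, 0.001] [-0.0028, -0.0011, 0.3171]
```

View pics/f_w.png

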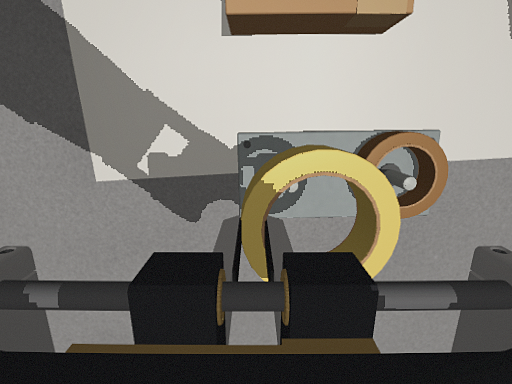

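View pics/f_s.png

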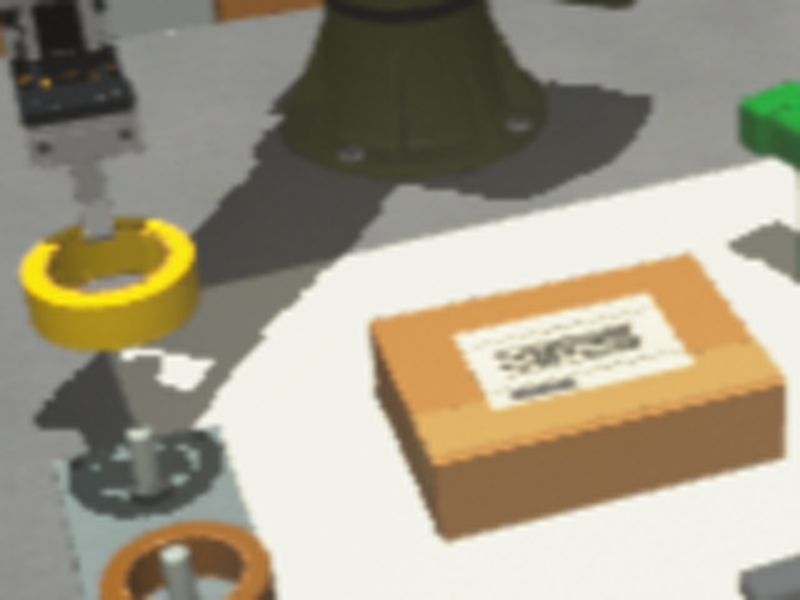

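View pics/f_t.png

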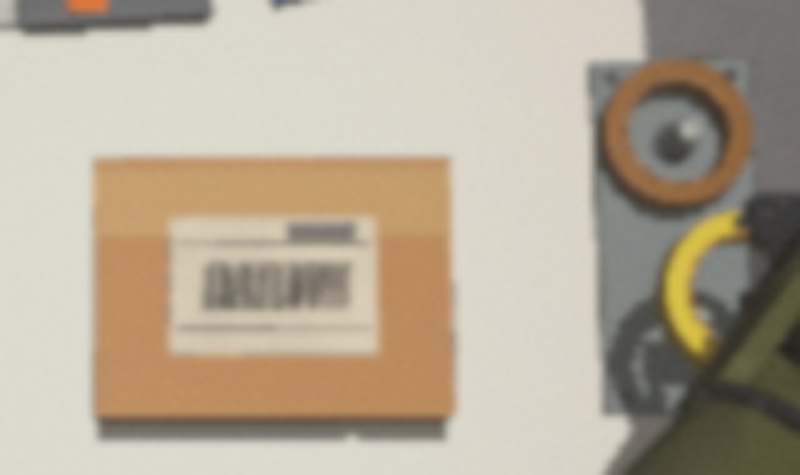

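Run:
```python
from h import *
np.set_printoptions(suppress=True,precision=4)
s=load("f_scene.npz"); w=load("f_wrist.npz")
f=lambda L,x0,y0,k:np.array([( (u+.5)/k-.5+x0,(v+.5)/k-.5+y0) for u,v in L])
print("post tops",cast(s,f([(139,435),(174,551)],110,130,5),.066), "foot",cast(s,f([(149,490)],110,130,5),.012))
P=cast(w,[(238,130),(439,130)],.012);print("rack corners wrist",P,P.mean(0)-[0,.06,0]-[.07,0,0])
print("brown post top wrist",cast(w,[(409,184)],.066))
hsv=cv2.cvtColor(s["color"],cv2.COLOR_RGB2HSV)
m=cv2.inRange(hsv,(22,150,100),(32,255,255)); m[:150]=0;m[210:]=0;m[:,:105]=0;m[:,160:]=0
ys,xs=np.nonzero(m);print(xs.min(),xs.max(),ys.min(),ys.max())
# predicted ring top outline in scene for tape centre
z0=.178-.0077
a=np.linspace(0,6.28,60);ring=lambda z:np.c_[.5075+.055*np.cos(a),-.318+.055*np.sin(a),0*a+z]
q=np.r_[proj(s,ring(z0)),proj(s,ring(z0+.036))];print(q.min(0),q.max(0))
```

```text
post tops [[ 0.5161 -0.317   0.066 ]
 [ 0.6493 -0.3138  0.066 ]] foot [[ 0.508  -0.3172  0.012 ]]
rack corners wrist [[ 0.441  -0.2573  0.012 ]
 [ 0.7059 -0.2564  0.012 ]] [ 0.5035 -0.3169  0.012 ]
brown post top wrist [[ 0.6443 -0.3174  0.066 ]]
114 148 174 199
[112.5559 172.1575] [148.7619 199.3852]
```

servo_tool(
  moves=[
    [[0,0,0,-0.002,0,0.05,1],[0,0,0,-0.002,0,0.11,1],[0,0,0,-0.002,0,0.17,1],[0,0,0,-0.002,0,0.22,1],[0,0,0,-0.002,0,0.26,1],[0,0,0,-0.002,0,0.285,1],[0,0,0,-0.002,0,0.3,1],[0,0,0,-0.002,0,0.308,1],[0,0,0,-0.002,0,0.312,1],[0,0,0,-0.002,0,0.314,1],[0,0,0,-0.002,0,0.316,1],[0,0,0,-0.002,0,0.316,1]],
  ],
)

```text
time_s: 5.45
ee_pos: [0.4618, -0.3199, 0.0208]
eef_rot: [3.14, -0.002, 1.572]
force: [-0.5, 0.2, -1.3]
grip_width: 0.0158
```

Down to about 1 mm. I'll open to roughly 34 mm and let it settle.

servo_tool(
  moves=[
    [[0,0,0,0,0,0.002,1],[0,0,0,0,0,0.002,1],[0,0,0,0,0,0.002,0.62],[0,0,0,0,0,0.002,0.62],[0,0,0,0,0,0.002,0.62],[0,0,0,0,0,0.002,0.62],[0,0,0,0,0,0,0.62],[0,0,0,0,0,0,0.62]],
  ],
)

```text
time_s: 6.12
ee_pos: [0.462, -0.3199, 0.0211]
eef_rot: [3.14, -0.001, 1.572]
force: [-0.9, 0.6, 0.7]
grip_width: 0.036
```

servo_tool(
  moves=[
    [[0,0,0,0,0,-0.05,0.62],[0,0,0,0,0,-0.1,0.62],[0,0,0,0,0,-0.17,0.62],[0,0,0,0,0,-0.24,0.62],[0,0,0,0,0,-0.32,0.62],[0,0,0,0,0,-0.4,0.62],[0,0,0,0,0,-0.45,0.62],[0,0,0,0,0,-0.45,0.62],[0,0,0,0,0,-0.45,0.62]],
  ],
)

```text
time_s: 6.87
ee_pos: [0.4618, -0.3204, 0.247]
eef_rot: [3.138, 0.0, 1.572]
force: [0.2, -0.4, -0.7]
grip_width: 0.0359
```

Run:
```python
from h import *
from station import camera
for n in ["wrist","scene"]:
    c=camera(n); np.savez(f"g_{n}.npz",**c)
    if n=="wrist": cv2.imwrite("pics/g_w.png",c["color"][:,:,::-1])
    if n=="scene": crop(c,110,170,270,290,5,"pics/g_s.png")
tgt([.5551,.3476,.25],[np.pi,0,2.706])
```

```text
t 6.97 pos [ 0.4612 -0.3199  0.2446] rpy [ 3.141e+00 -3.000e-03  1.572e+00] F [ 0.4  0.  -0.3] w 0.0355
row [0.0011, -0.0014, -0.7217] [1.3348, 0.1899, -0.0071]
```

View pics/g_w.png

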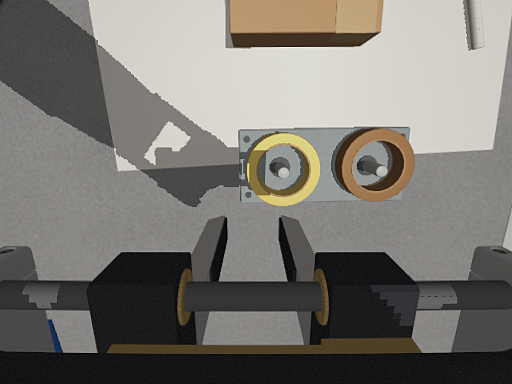

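View pics/g_s.png

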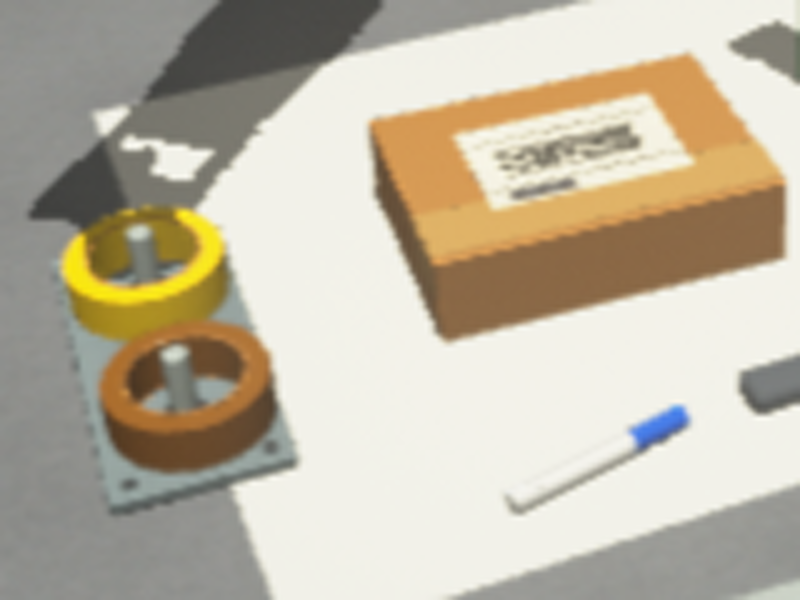

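The yellow roll lies flat around the free post (wrist px 283,170) and has been let go. Next I go to the scanner.

servo_tool(
  moves=[
    [[0,0,-0.05,0.07,0.01,-0.06,0.3],[0,0,-0.1,0.15,0.02,-0.1,0.1],[0,0,-0.15,0.23,0.035,-0.1,0],[0,0,-0.2,0.31,0.05,-0.1,0],[0,0,-0.26,0.39,0.06,-0.1,0],[0,0,-0.32,0.47,0.07,-0.1,0],[0,0,-0.38,0.55,0.08,-0.1,0],[0,0,-0.44,0.63,0.09,-0.1,0],[0,0,-0.5,0.71,0.1,-0.1,0],[0,0,-0.56,0.79,0.11,-0.1,0],[0,0,-0.62,0.87,0.12,-0.1,0],[0,0,-0.68,0.95,0.13,-0.1,0]],
  ],
)

```text
time_s: 7.97
ee_pos: [0.5249, 0.157, 0.2943]
eef_rot: [3.141, -0.003, 2.645]
force: [0.3, -0.8, 0.7]
grip_width: 0.0944
```

Run:
```python
from h import *
tgt([.5551,.3476,.30],[np.pi,0,2.706])
tgt([.57,.27,.30],[np.pi,0,2.706])
```

```text
t 7.97 pos [0.5249 0.157  0.2943] rpy [ 3.141e+00 -3.000e-03  2.645e+00] F [ 0.3 -0.8  0.7] w 0.0944
row [0.0005, -0.0019, -0.0387] [0.1285, 0.3638, -0.0108]
t 7.97 pos [0.5249 0.157  0.2943] rpy [ 3.141e+00 -3.000e-03  2.645e+00] F [ 0.3 -0.8  0.7] w 0.0944
row [0.0005, -0.0019, -0.0387] [0.0284, 0.2416, -0.0112]
```

servo_tool(
  moves=[
    [[0,0,-0.039,0.003,0.08,-0.011,0],[0,0,-0.039,0.006,0.16,-0.011,0],[0,0,-0.039,0.01,0.24,-0.011,0],[0,0,-0.039,0.01,0.31,-0.011,0],[0,0,-0.039,0.01,0.36,-0.011,0],[0,0,-0.039,0.01,0.36,-0.011,0],[0,0,-0.039,0.01,0.36,-0.011,0]],
  ],
)

```text
time_s: 8.55
ee_pos: [0.6061, 0.3184, 0.2967]
eef_rot: [-3.139, -0.006, 2.708]
force: [-0.3, -1.8, 0.3]
grip_width: 0.0942
```

Run:
```python
from h import *
from station import camera
for n in ["wrist"]:
    c=camera(n); np.savez(f"k_{n}.npz",**c)
    cv2.imwrite("pics/k_w.png",c["color"][:,:,::-1])
tgt([.5551,.3476,.30],[np.pi,0,2.706])
```

```text
t 8.6 pos [0.6061 0.3175 0.2979] rpy [-3.14  -0.005  2.707] F [-0.2 -1.  -0.8] w 0.0942
row [-0.0009, -0.003, 0.0005] [0.1179, 0.0117, -0.0036]
```

View pics/k_w.png

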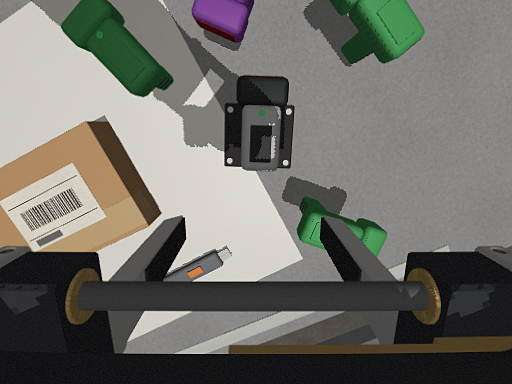

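The grey scanner in its black holder is at (262,125) and lies along the tool axis. The green one at (342,230) is close beside the path of the hand. Here is the enlarged crop to confirm the target.

Run:
```python
from h import *
c=load("k_wrist.npz"); crop(c,210,60,310,185,5,"pics/k_c.png")
```

```text
(no output)
```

View pics/k_c.png

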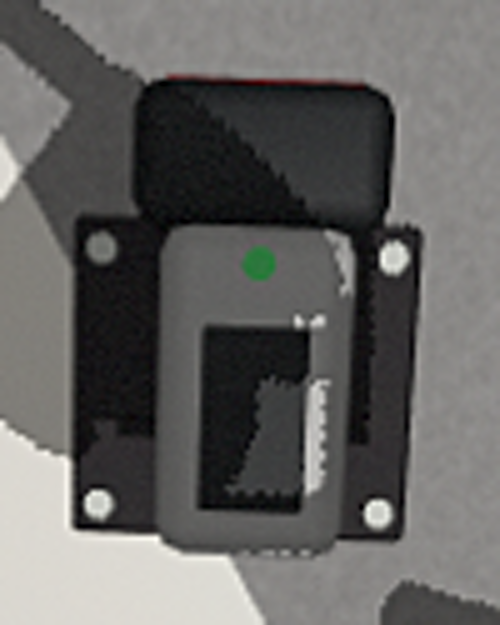

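Run:
```python
from h import *
np.set_printoptions(suppress=True,precision=4)
c=load("k_wrist.npz")
f=lambda L,x0,y0,k:np.array([( (u+.5)/k-.5+x0,(v+.5)/k-.5+y0) for u,v in L])
P=cast(c,f([(160,226),(355,226),(337,552),(157,550)],210,60,5),.157);print(P)
fr=(P[0]+P[1])/2; re=(P[2]+P[3])/2; d=fr-re; print("len",np.linalg.norm(d),"width",np.linalg.norm(P[0]-P[1]),np.linalg.norm(P[2]-P[3]),"yaw dir",np.arctan2(d[1],d[0]))
u=d/np.linalg.norm(d); o1=fr-.045*u; o2=re+.037*u
print("origin",o1,o2,"head pt",(o1+o2)/2+.012*u)
Q=cast(c,f([(137,82),(393,82)],210,60,5),.159);print("nose",Q,Q.mean(0)-.077*u)
H=cast(c,f([(78,215),(420,228),(402,540),(74,528)],210,60,5),.008);print("holder",H,H.mean(0))
```

```text
[[0.5163 0.345  0.157 ]
 [0.5358 0.3872 0.157 ]
 [0.606  0.3517 0.157 ]
 [0.5865 0.3108 0.157 ]]
len 0.07839601838397267 width 0.046481510750002016 0.04533785214537851 yaw dir 2.6808683197814283
origin [0.5663 0.3461 0.157 ] [0.5631 0.3477 0.157 ] head pt [0.554  0.3522 0.157 ]
nose [[0.4852 0.3539 0.159 ]
 [0.5102 0.4077 0.159 ]] [0.5667 0.3466 0.159 ]
holder [[0.4905 0.3194 0.008 ]
 [0.5435 0.4237 0.008 ]
 [0.6402 0.3759 0.008 ]
 [0.5865 0.2704 0.008 ]] [0.5652 0.3474 0.008 ]
```

Run:
```python
from h import *
tgt([.5548,.3510,.20],[np.pi,0,2.68])
tgt([.5548,.3510,.12],[np.pi,0,2.68])
```

```text
t 8.6 pos [0.6061 0.3175 0.2979] rpy [-3.14  -0.005  2.707] F [-0.2 -1.  -0.8] w 0.0942
row [-0.0009, -0.003, 0.017] [0.1203, 0.0178, 0.1964]
t 8.6 pos [0.6061 0.3175 0.2979] rpy [-3.14  -0.005  2.707] F [-0.2 -1.  -0.8] w 0.0942
row [-0.0009, -0.003, 0.017] [0.1196, 0.0181, 0.3564]
```

servo_tool(
  moves=[
    [[-0.001,-0.003,0.017,0.06,0.01,0.02,0],[-0.001,-0.003,0.017,0.12,0.018,0.06,0],[-0.001,-0.003,0.017,0.12,0.018,0.1,0],[-0.001,-0.003,0.017,0.12,0.018,0.16,0],[-0.001,-0.003,0.017,0.12,0.018,0.196,0],[-0.001,-0.003,0.017,0.12,0.018,0.196,0],[-0.001,-0.003,0.017,0.12,0.018,0.196,0]],
  ],
)

```text
time_s: 9.18
ee_pos: [0.5548, 0.35, 0.2006]
eef_rot: [-3.141, -0.0, 2.679]
force: [0.5, -0.4, 0.5]
grip_width: 0.0938
```

Run:
```python
from h import *
from station import camera
tgt([.5548,.3510,.12],[np.pi,0,2.68])
c=camera("wrist"); np.savez("l_wrist.npz",**c); cv2.imwrite("pics/l_w.png",c["color"][:,:,::-1])
```

```text
t 9.18 pos [0.5548 0.35   0.2006] rpy [-3.141 -0.     2.679] F [ 0.5 -0.4  0.5] w 0.0938
row [-0.0003, -0.0002, -0.0006] [0.0009, 0.0019, 0.1612]
```

View pics/l_w.png

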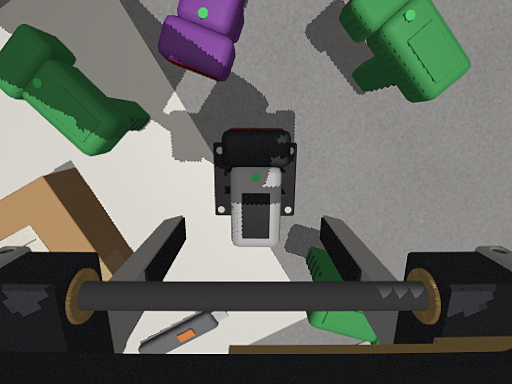

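The scanner is centred between the fingers (px 257,190), so I'll descend and close.

servo_tool(
  moves=[
    [[0,0,0,0.001,0.002,0.04,0],[0,0,0,0.001,0.002,0.08,0],[0,0,0,0.001,0.002,0.12,0],[0,0,0,0.001,0.002,0.15,0],[0,0,0,0.001,0.002,0.161,0],[0,0,0,0.001,0.002,0.161,0.2],[0,0,0,0.001,0.002,0.161,0.5],[0,0,0,0.001,0.002,0.161,1],[0,0,0,0.001,0.002,0.161,1],[0,0,0,0.001,0.002,0.161,1],[0,0,0,0.001,0.002,0.161,1],[0,0,0,0.001,0.002,0.161,1]],
  ],
  squeeze=35,
)

```text
time_s: 10.23
ee_pos: [0.5555, 0.3517, 0.1216]
eef_rot: [3.14, 0.001, 2.679]
force: [-0.3, -0.1, 0.1]
grip_width: 0.0506
```

servo_tool(
  moves=[
    [[0,0,0,0,0,0,1],[0,0,0,0,0,0,1],[0,0,0,0,0,0,1],[0,0,0,0,0,0,1]],
  ],
)

```text
time_s: 10.57
ee_pos: [0.5555, 0.3516, 0.1216]
eef_rot: [3.14, 0.001, 2.679]
force: [0.7, 0.2, -0.3]
grip_width: 0.0479
```

Gripped at 48 mm, the head's width. I'll draw it up straight and slowly.

servo_tool(
  moves=[
    [[0,0,0,0,0,-0.01,1],[0,0,0,0,0,-0.03,1],[0,0,0,0,0,-0.06,1],[0,0,0,0,0,-0.1,1],[0,0,0,0,0,-0.14,1],[0,0,0,0,0,-0.18,1],[0,0,0,0,0,-0.23,1],[0,0,0,0,0,-0.28,1],[0,0,0,0,0,-0.33,1],[0,0,0,0,0,-0.37,1],[0,0,0,0,0,-0.4,1],[0,0,0,0,0,-0.4,1]],
  ],
)

```text
time_s: 11.57
ee_pos: [0.5555, 0.3517, 0.3262]
eef_rot: [3.135, 0.004, 2.679]
force: [0.4, 0.5, -0.8]
grip_width: 0.0474
```

Run:
```python
from h import *
from station import camera
for n in ["scene","wrist"]:
    c=camera(n); np.savez(f"m_{n}.npz",**c)
    if n=="scene": crop(c,230,60,390,230,3.5,"pics/m_s.png")
    else: cv2.imwrite("pics/m_w.png",c["color"][:,:,::-1])
tgt([.5548,.3510,.32],[np.pi,0,2.68])
```

```text
t 11.67 pos [0.5551 0.3514 0.3217] rpy [3.140e+00 1.000e-03 2.679e+00] F [-0.1  0.1 -2.7] w 0.0479
row [0.0013, 0.0009, -0.0005] [0.0002, -0.0011, 0.0034]
```

View pics/m_s.png

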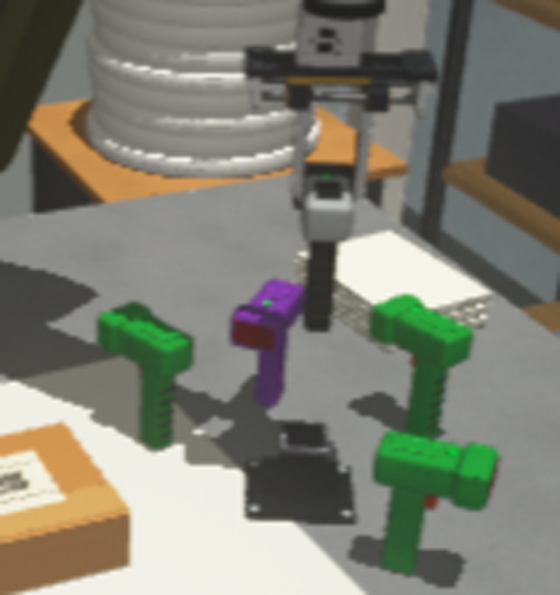

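View pics/m_w.png

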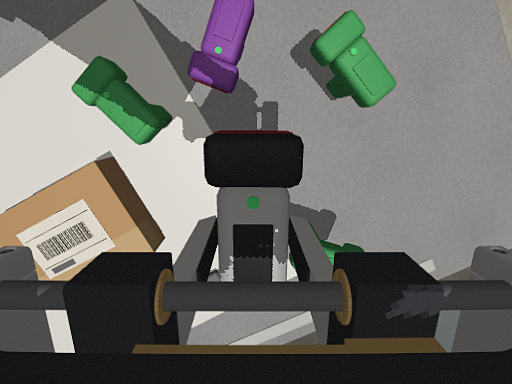

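Run:
```python
from h import *
tgt([.60,.12,.33],[np.pi,0,np.pi])
th=np.radians(52);c,s=np.cos(th),np.sin(th)
R=np.array([[-c,0,s],[0,1,0],[-s,0,-c]])
rpy=Rn.from_matrix(R).as_euler('xyz'); print(rpy)
p=np.array([.529,-.013,.07])-R@[.1855,-.0006,-.0154]; print(p)
tgt(p,rpy)
```

```text
t 11.67 pos [0.5551 0.3514 0.3217] rpy [3.140e+00 1.000e-03 2.679e+00] F [-0.1  0.1 -2.7] w 0.0479
row [0.001, 0.0012, -0.2943] [-0.2868, -0.3742, -0.017]
[3.14159265 0.90757121 3.14159265]
[ 0.65534057 -0.0124      0.20669481]
t 11.67 pos [0.5551 0.3514 0.3217] rpy [3.140e+00 1.000e-03 2.679e+00] F [-0.1  0.1 -2.7] w 0.0479
row [-0.1325, -0.566, -0.2741] [-0.5037, -0.5623, 0.2295]
```

servo_tool(
  moves=[
    [[0,0,-0.01,-0.01,-0.015,-0.01,1],[0,0,-0.04,-0.04,-0.05,-0.017,1],[0,0,-0.07,-0.07,-0.1,-0.017,1],[0,0,-0.11,-0.11,-0.15,-0.017,1],[0,0,-0.15,-0.15,-0.2,-0.017,1],[0,0,-0.19,-0.19,-0.25,-0.017,1],[0,0,-0.23,-0.23,-0.3,-0.017,1],[0,0,-0.26,-0.26,-0.34,-0.017,1],[0,0,-0.285,-0.28,-0.365,-0.017,1],[0,0,-0.294,-0.287,-0.374,-0.017,1],[0,0,-0.294,-0.287,-0.374,-0.017,1]],
  ],
)

```text
time_s: 12.58
ee_pos: [0.6, 0.1191, 0.3289]
eef_rot: [3.141, 0.0, 3.139]
force: [0.1, 0.1, -1.9]
grip_width: 0.0475
```

Run:
```python
from h import *
tgt([.655,-.012,.26],[np.pi,0.45,np.pi])
tgt([.6553,-.0124,.2067],[np.pi,0.9076,np.pi])
```

```text
t 12.58 pos [0.6    0.1191 0.3289] rpy [3.141 0.    3.139] F [ 0.1  0.1 -1.9] w 0.0475
row [0.0003, -0.2862, -0.0015] [-0.1104, -0.2621, 0.1377]
t 12.58 pos [0.6    0.1191 0.3289] rpy [3.141 0.    3.139] F [ 0.1  0.1 -1.9] w 0.0475
row [-0.0001, -0.5775, -0.0016] [-0.111, -0.263, 0.2443]
```

servo_tool(
  moves=[
    [[0,-0.01,0,-0.01,-0.02,0.005,1],[0,-0.04,0,-0.02,-0.06,0.015,1],[0,-0.09,0,-0.04,-0.1,0.03,1],[0,-0.15,0,-0.06,-0.14,0.06,1],[0,-0.21,0,-0.08,-0.18,0.09,1],[0,-0.27,0,-0.095,-0.22,0.12,1],[0,-0.33,0,-0.105,-0.245,0.15,1],[0,-0.39,0,-0.111,-0.26,0.175,1],[0,-0.45,0,-0.111,-0.263,0.2,1],[0,-0.51,0,-0.111,-0.263,0.225,1],[0,-0.55,0,-0.111,-0.263,0.238,1],[0,-0.577,0,-0.111,-0.263,0.244,1]],
  ],
)

```text
time_s: 13.58
ee_pos: [0.6535, -0.0124, 0.2043]
eef_rot: [3.141, 0.907, 3.137]
force: [1.8, 1.2, -1.9]
grip_width: 0.0473
```

servo_tool(
  moves=[
    [[0,0,0,0,0,0,1],[0,0,0,0,0,0,1],[0,0,0,0,0,0,1]],
  ],
)

```text
time_s: 13.83
ee_pos: [0.6538, -0.012, 0.2048]
eef_rot: [3.141, 0.906, 3.137]
force: [-0.0, -0.2, -1.2]
grip_width: 0.0475
```

Run:
```python
from h import *
from station import camera
tgt([.6553,-.0124,.2067],[np.pi,0.9076,np.pi])
for n in ["scene","wrist","top"]:
    c=camera(n); np.savez(f"n_{n}.npz",**c)
    if n=="scene": crop(c,110,60,350,250,3.3,"pics/n_s.png")
    else: cv2.imwrite(f"pics/n_{n}.png",c["color"][:,:,::-1])
```

```text
t 13.83 pos [ 0.6538 -0.012   0.2048] rpy [3.141 0.906 3.137] F [-0.  -0.2 -1.2] w 0.0475
row [-0.0016, -0.0009, -0.0018] [-0.0048, -0.0009, -0.0]
```

View pics/n_s.png

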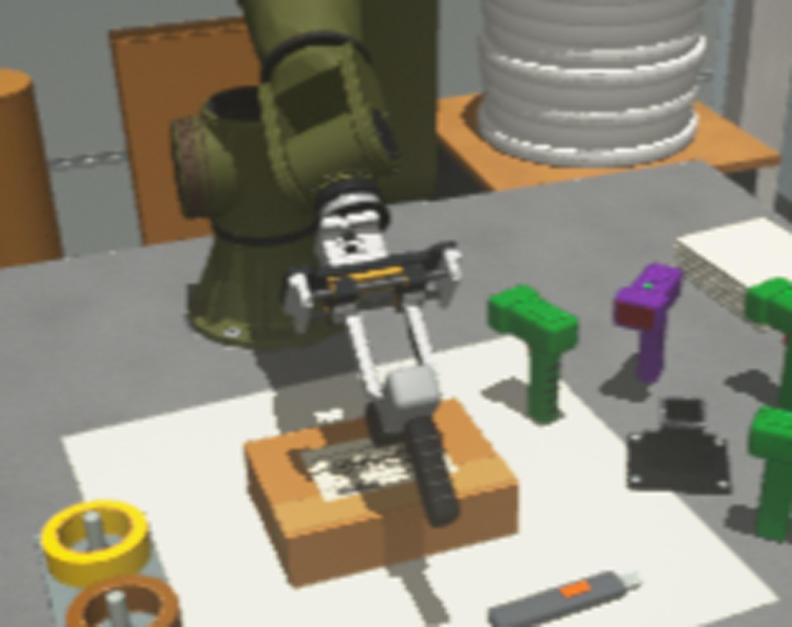

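View pics/n_wrist.png

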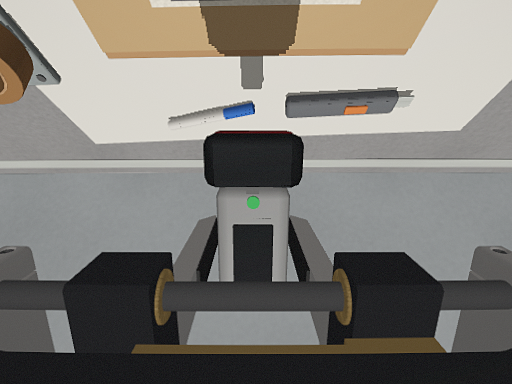

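View pics/n_top.png

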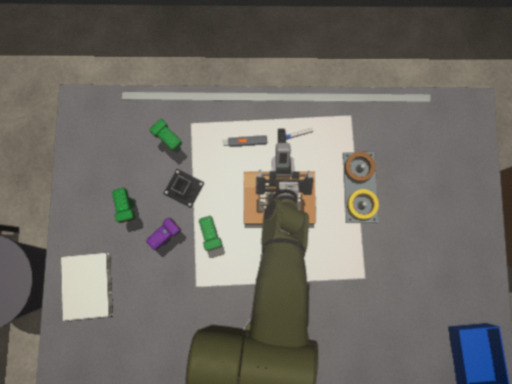

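Run:
```python
from h import *
from station import get_obs
np.set_printoptions(suppress=True,precision=3)
o=get_obs();R=Rn.from_euler('xyz',o["eef_rot"]).as_matrix();p=o["ee_pos"]
sc=lambda x,y,z:p+R@((np.array([-x,y,-z])-[11.5,.6,-113.6])/1000)
print("scan pt",sc(-197,0,129),"window z",np.degrees(np.arccos((R[:,0])[2])),"low nose",sc(-77,0,107),"foot",sc(0,0,0))
for n in("wrist","scene"):
  c=load(f"n_{n}.npz");print(n,proj(c,[sc(-77,-31,151),sc(-77,31,151),sc(37,0,150),sc(0,0,0)]))
t0=load("a_top.npz")["color"].astype(int);t1=load("n_top.npz")["color"].astype(int)
for n,(a,b,c2,d) in dict(parcelL=(170,230,238,252),parcelR=(170,230,312,322),knife=(130,150,215,270),brown=(148,183,340,380)).items(): print(n,abs(t0-t1)[a:b,c2:d].mean())
print(o["joint_vel"],o["grip_width"],o["time_s"])
```

```text
scan pt [ 0.528 -0.012  0.068] window z 141.98384642720654 low nose [ 0.619 -0.013  0.149] foot [ 0.751 -0.013  0.144]
wrist [[198.408 132.705]
 [303.663 132.685]
 [251.303 299.858]
 [251.876 193.526]]
scene [[217.895 183.941]
 [235.365 180.456]
 [232.681 169.272]
 [243.546 217.552]]
parcelL 5.4523809523809526
parcelR 7.183333333333334
knife 6.381515151515152
brown 4.767619047619047
[-0.003  0.001  0.007  0.02  -0.006 -0.018] 0.04736463684677164 13.9833
```

```bash
python3 -c "
from station import hand_in,get_obs
print(hand_in()); o=get_obs(); print(o['time_s'],o['ee_pos'],o['grip_width'],o['force'])"
```

```text
the job is handed in; nothing more can be done
None
the job is handed in; nothing more can be done
```

I put the yellow roll on the free post and let it go. I then drew the grey scanner out of its holder and handed the job in at about 14 s of the 64 s allowed, with the scanner held over the label.

Last checks:
- **Yellow roll:** the wrist, scene and top pictures show it flat on the rack's plate around the free post. I did not measure its height to the millimetre.
- **Aim:** the computed scan point is (0.528, -0.012, 0.068), about 2 mm from the label's middle at (0.529, -0.013, 0.070). The line of sight is 142° from vertical (up), so 38° off straight down.
- **Clearance:** the lowest edge of the nose is about 8 cm above the label.
- **Grip:** the opening was 47 mm on the 48 mm wide head. The predicted nose and foot pixels match the pictures to within a few pixels.
- **Other things:** the parcel, knife and brown roll look unmoved in the top picture, comparing before and after. I judged the marker only by eye.
- **Small disagreement:** the top and wrist cameras differed by about 4 mm on where the scanner stood in its holder. I used a value in between, well within tolerance.

The reading I tried to take after handing in was refused, so I have none from the final second.

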